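# Set the strap splitter three clicks thinner

### The arm

A 6-joint arm with a two-finger parallel gripper is mounted at the origin on the work surface. World frame = base frame: x ahead of the robot, y to its left, z up, the work surface at z = 0. Lengths are in mm, angles in degrees, forces in N, time in s.
With the tool pointing down it reaches from about 350 to 850 mm from the base axis. Payload 8.1 kg.
Tool frame: the origin (TCP) lies between the finger pads; the fingertips stand 22 mm ahead of it and the grasp point (between the pads) lies 3 mm ahead of it; z points along the fingers, y is the direction in which the jaws open and shut (so a half turn about z gives the same grasp; the last joint's range is limited). The gripper opens to 85 mm and grips with 20 to 120 N. Pads are 22 mm wide; open, the fingers measure 114 mm over their backs; the gripper's body (76 mm by 85 mm) begins 54 mm behind the grasp point. The pads swing forward as they close: fully open they stand 13 mm farther back than shut.
Start: joints at [-73.82, 7.471, 85.268, -0, 87.261, -4.893], TCP at [215.758, -559.87, 253.292] pointing down, gripper open.
Joint ranges: [-169.43, 169.43], [-51.17, 129.36], [1.28, 143.12], [-76.62, 256.62], [0, 156.53], [-152.29, 152.29]. Speed limits (degrees/s): [136.94, 136.94, 159.86, 180, 180, 180].

### API

Orientations are given as [roll, pitch, yaw] about the fixed x, y, z axes, in that order (R = Rz(yaw) Ry(pitch) Rx(roll)).
In Python, from bench import r gives the robot as it stands.
- The arm moves only by the tool drive_tool, never from a script. Its argument "moves" is a list of rows, each a list of 2 entries, a list of its own where there are three numbers: the shift along the world's x, y, z in mm, then the turn about the world's z in degrees. A call has exactly 8 rows; each row is the pose to reach, as a shift and turn from the pose commanded when the call began; what a row does not reach only later rows make up. A row lasts 1/12 s, in which the tool goes at most 41.7 mm and 7.16 degrees, less where a joint would pass 70% of its speed; a pose out of reach is approached as far as the arm can. A call with a gripper value outside its range is refused whole. "fingers" is the finger opening in mm, from 0 to 85.4, set as the call begins (left out, the last holds). The fingers move at their own pace and stop on an object; "squeeze" is the grip in N (left out, the last holds). Time passes only in rows, so rows that repeat a pose let the fingers close, or fill a call up. It gives the time, the measured TCP pose, the force and the opening at its end, in the units of the state.
- r.sense(): the state, without advancing time (a new reading comes with each control period).
- r.snapshot(name): name is "side" or "top" or "wrist"; returns a dict with "pixels" (400x640x3 uint8, red, green, blue), "camera_matrix" (3x3 intrinsics, pixels), "xyz" and "orientation" of the camera in the world. Camera axes: x right, y down, z forward; pixel columns grow to the right and rows downward; lengths in mm; the calibration is good to about 2 mm. A picture is of the moment at which its call begins. There is no depth.
- r.hand_in(): hands the job in, once; it reports no verdict.
The state is a dict: "time": time; "joint_pos": joint angles; "qd": joint speeds; "joint_efforts": joint torques, N m; "tool_pos": TCP position; "tcp_rot": TCP orientation; "ft_force": force on the tool from outside, world axes, zero at the start; "wrist_torque": the same for the moment, N m; "finger_gap": finger opening in mm.
Only numpy, scipy, OpenCV 4.12 (cv2) and the standard library are available. Lean on these libraries where they do the work, as an engineer would, in place of code of your own. Each camera call takes 0.05 s, during which the arm holds its last target.

### The job

The next strap must come out thinner: on the orange strap splitter, turn the black pointer dial three clicks clockwise (seen from above), counted from where it stands now, leave it resting in that notch and let go. Do not turn the identical dial on the green edge creaser.

Things in the scene. Friction and masses are not known exactly. Their poses are not given: they have to be found in the camera images.
- splitter_dial (a joint): Dial angle on the orange splitter, rad, growing clockwise from above. Notches (clicks) 24 degrees (0.419 rad) apart at 0, 0.419, ... 3.351, each with a black tick on the aluminium scale; stops 8 degrees beyond the end notches. Starts in the first, second or third notch. A sprung ball pulls it into the nearest notch; about 0.17 N m gets it out.
- splitter_dial_grip (a point): On the dial's upright axis, 0.099 m above the table. Black pointer knob: upright bar 50 x 14 x 40 mm centred here in plan, top 13 mm above this point, on a 48 mm round skirt, its top 27 mm below. Deck 37 mm below. Splitter: fixed orange casting 135 x 110 mm on a 190 x 125 mm dark foot, two rollers in front; left or right of the green creaser, turned up to 26 degrees.
- splitter_dial_tip (a point): Pointer end of the same bar (white line on its top and end face), 25 mm from the axis, level with splitter_dial_grip. The bar lies along the line from that point to this one; its flat gripping faces are 7 mm to either side. Circles the axis as the dial turns.
- creaser_dial_tip (a point): The pointer end of the identical dial (25 mm from its axis) on the green edge creaser, a fixed machine of the same size as the splitter, with brass wheels in front. To be left alone.
Mind the look-alikes: they are no part of the job. Leave any turquoise look-alike of the part that bears splitter_dial alone.

How it is judged (in metres and radians):
At the end, for the whole second after the job is handed in: The splitter's dial rests 72 degrees (three clicks) clockwise of where it started, within 10 degrees, and is at rest (distance of splitter_dial_tip from where it was at the start of the episode between 0.0258 and 0.0328 m and value of joint splitter_dial above 1.08 rad and velocity of joint splitter_dial between -0.1 and 0.1 rad/s); the robot touches nothing.
It fails at once if the green creaser's dial is turned by more than about 18 degrees (distance of creaser_dial_tip from where it was at the start of the episode above 0.008 m).
It also fails if it takes over 35 s, if anything falls off the work surface, if the arm or the gripper's body presses on something with over 40 N, if the wrist force passes 120 N, or if a joint passes its speed limit or range.

## Working session

There is one attempt and no reset: what is moved stays moved. The work goes in short steps, Python scripts to look and compute and a tool call to move; the robot and the scene stay as the last step left them, time stands still between calls to the robot, and variables do not carry over. Pictures are saved under pics/ and viewed, and the job is handed in when it is done.

Besides the shell and the picture viewer there is one more tool, called after ">>>" in YAML: its name, and indented under it one key for each argument. drive_tool: Moves the arm, as the interface text tells. Its arguments: {"type":"object","properties":{"moves":{"type":"array","items":{"type":"array"}},"fingers":{"type":"number"},"squeeze":{"type":"number"}},"required":["moves"]}

```bash
mkdir -p pics; ls; cat > h.py <<'E'
import numpy as np,cv2,pickle
from bench import r
def snap(n,f):
    s=r.snapshot(n); pickle.dump(s,open(f'pics/{f}.pkl','wb')); cv2.imwrite(f'pics/{f}.png',np.array(s['pixels'])[:,:,::-1]); return s
E
python3 - <<'E'
from h import *
for n in('top','side'):
    s=snap(n,n+'0'); print(n,s['xyz'],s['orientation'],s['camera_matrix'])
print(r.sense())
E
```

```text
pics
top [ 313.00316135  -50.92922096 1182.13704248] [-1.75360600e+02  9.76233434e-02 -9.09983357e+01] [[411.78847935   0.         316.40520085]
 [  0.         411.78847935 194.6600927 ]
 [  0.           0.           1.        ]]
side [151.50368877 539.38980538 860.89026428] [-139.82080073   -1.0189557  -153.59703312] [[414.01186806   0.         319.98431772]
 [  0.         414.01186806 195.65691236]
 [  0.           0.           1.        ]]
{'time': 0.1, 'joint_pos': array([-7.38194880e+01,  7.51128960e+00,  8.53236475e+01, -8.17228165e-04,
        8.72614834e+01, -4.89374338e+00]), 'qd': array([-0.03580589, -0.13589901, -0.12664409, -0.07964504, -0.04792184,
       -0.05834512]), 'joint_efforts': array([ 1.22067664e-03, -5.70952928e+01, -5.01940584e+01, -1.49818443e-04,
        8.25866737e-03,  7.18883001e-06]), 'tool_pos': array([ 215.62700459, -559.42039078,  252.33817213]), 'tcp_rot': array([-1.79903861e+02, -7.41219644e-03,  2.10742889e+01]), 'ft_force': array([-0.09529398,  0.24649766,  0.44183963]), 'wrist_torque': array([ 0.01084641, -0.00442421,  0.0341249 ]), 'finger_gap': 85.20485269909611}
```

View pics/top0.png

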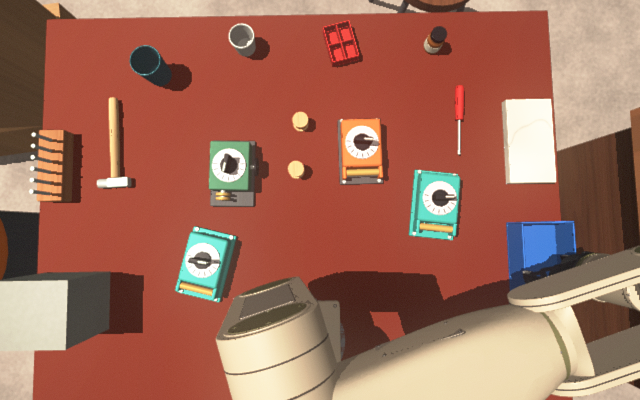

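View pics/side0.png

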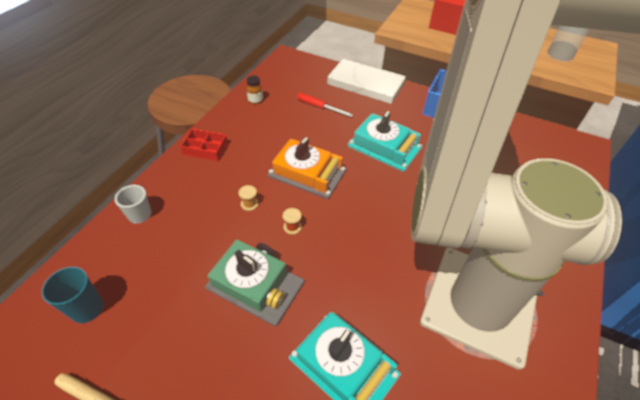

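Top view: the candidates are the orange splitter dial (362,142), green creaser dial (229,165), turquoise look-alikes (204,260) and (439,198), plus the orange tool rack at (52,165), which has no dial. I choose the orange one with rollers, at (362,142), and check it in a crop.

```bash
python3 - <<'E'
import cv2
a=cv2.imread('pics/top0.png')[110:195,325:400]
b=cv2.imread('pics/side0.png')[125:200,260:350]
a=cv2.resize(a,(480,544),interpolation=cv2.INTER_CUBIC)
cv2.imwrite('pics/c0.png',a)
cv2.imwrite('pics/c1.png',cv2.resize(b,None,fx=7,fy=7,interpolation=cv2.INTER_CUBIC))
E
```

```text
(no output)
```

View pics/c0.png

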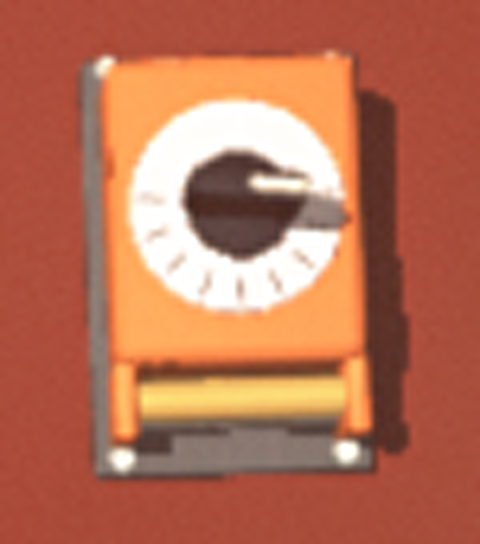

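View pics/c1.png

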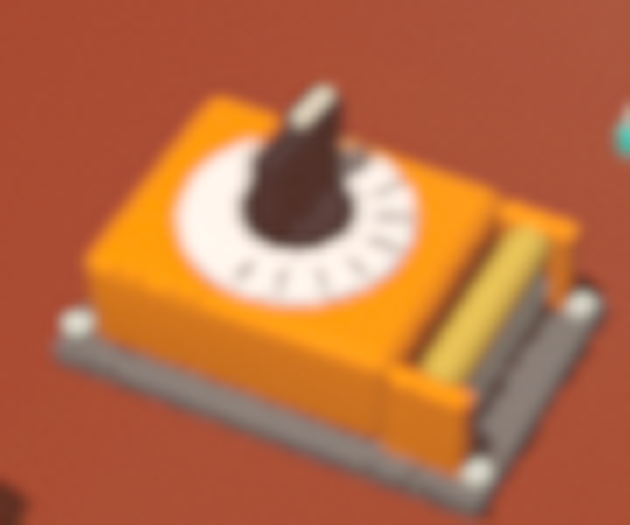

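```bash
cat >> h.py <<'E'
from scipy.spatial.transform import Rotation as R
def ray(s,u,v,z):
    Rm=R.from_euler('xyz',s['orientation'],degrees=True).as_matrix()
    d=Rm@np.linalg.inv(s['camera_matrix'])@[u,v,1]; c=np.array(s['xyz'])
    return c+d*(z-c[2])/d[2]
E
python3 - <<'E'
from h import *
s=pickle.load(open('pics/top0.pkl','rb'))
t=pickle.load(open('pics/side0.pkl','rb'))
f=lambda x,y,z:ray(s,325+x/6.4,110+y/6.4,z)
c=f(237,205,62); print('axis top',c)
print('axis side scale',ray(t,260+297/7,125+220/7,62))
tip=f(307,187,112);st=f(250,182,112);print('tip',tip,st)
print('side tip',ray(t,260+327/7,125+90/7,112),ray(t,260+297/7,125+125/7,112))
for p in [(150,197),(155,235),(172,265),(205,287),(240,290),(275,285),(308,272),(332,258)]:
    q=f(*p,62)-c;print(p,np.degrees(np.arctan2(-q[1],q[0])))
q=tip-c;print('ptr cw ang',np.degrees(np.arctan2(-q[1],q[0])), np.hypot(*q[:2]))
q=tip-st;print(np.degrees(np.arctan2(-q[1],q[0])))
E
```

```text
axis top [ 547.27580309 -178.92204513   62.        ]
axis side scale [ 544.24912807 -175.34245752   62.        ]
tip [ 543.81821625 -202.22252368  112.        ] [ 546.32411353 -178.81463057  112.        ]
side tip [ 542.70618089 -198.48268898  112.        ] [ 543.66905365 -175.80638321  112.        ]
(150, 197) -83.64989502176472
(155, 235) -109.27512658990966
(172, 265) -131.85837680480083
(205, 287) -157.5034686368992
(240, 290) 179.51776929950483
(275, 285) 156.32389838350892
(308, 272) 134.99281777575263
(332, 258) 120.63578712685243
ptr cw ang 98.44059740145266 23.555619440941477
96.11044280424751
```

>>> drive_tool:
  moves:
    - [[27,31,0],5]
    - [[54,63,0],10]
    - [[81,95,0],15]
    - [[109,127,0],20]
    - [[137,159,0],26]
    - [[165,191,0],31]
    - [[193,223,0],36]
    - [[220,255,0],41]

```text
time: 0.77
tool_pos: [434.0, -306.1, 253.0]
tcp_rot: [-180.0, -0.0, 62.3]
ft_force: [-0.5, -0.4, 0.3]
finger_gap: 85.6
```

>>> drive_tool:
  moves:
    - [[27,31,0],5]
    - [[54,62,0],10]
    - [[80,94,0],15]
    - [[105,122,0],20]
    - [[110,127,0],21]
    - [[110,127,0],21]
    - [[110,127,0],21]
    - [[110,127,0],21]

```text
time: 1.43
tool_pos: [542.4, -181.9, 253.0]
tcp_rot: [-179.9, 0.0, 83.0]
ft_force: [-0.6, -0.1, -0.3]
finger_gap: 85.6
```

```bash
python3 - <<'E'
from h import *
w=snap('wrist','w1'); print(w['xyz'],w['orientation'])
a=r.sense();print(a['time'],a['tool_pos'],a['tcp_rot'],a['joint_pos'])
E
```

```text
[ 550.97786215 -114.79116292  373.86307734] [ 1.64622188e+02  7.37712853e-02 -6.98078370e+00]
1.4833 [ 542.31995092 -182.15257821  253.09811951] [-1.79967441e+02  1.46595659e-02  8.29272802e+01] [-2.36865520e+01  3.19861642e+00  8.98273131e+01 -2.33887771e-02
  8.70010787e+01 -1.66125989e+01]
```

View pics/w1.png

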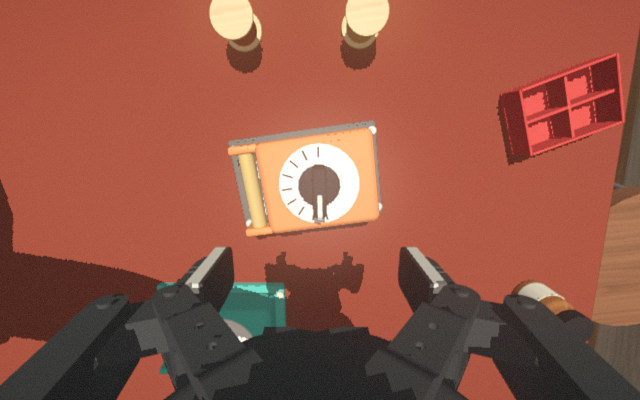

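The wrist view shows the orange splitter dial at (319,186) with the white line pointing down to (319,218). Ticks run clockwise up the left side.

```bash
python3 - <<'E'
import cv2
a=cv2.imread('pics/w1.png')[135:235,270:370]
cv2.imwrite('pics/w1c.png',cv2.resize(a,(600,600),interpolation=cv2.INTER_CUBIC))
E
```

```text
(no output)
```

View pics/w1c.png

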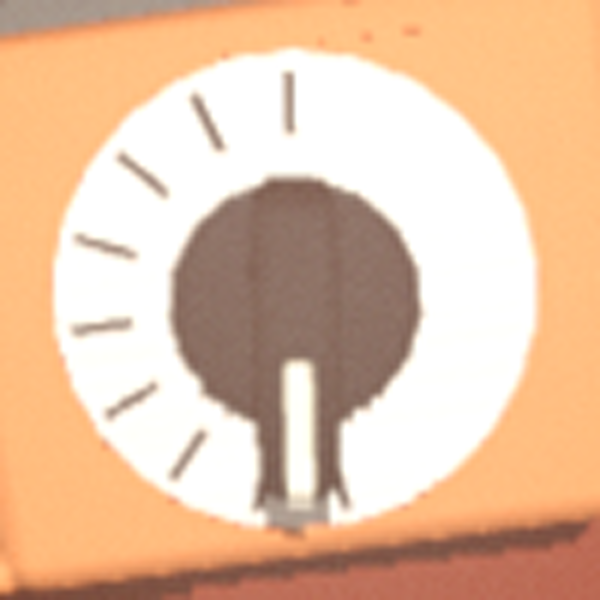

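```bash
python3 - <<'E'
from h import *
w=pickle.load(open('pics/w1.pkl','rb'))
f=lambda x,y,z:ray(w,270+(x+.5)/6-.5,135+(y+.5)/6-.5,z)
# scale ellipse
a=np.array(w['pixels']).astype(int)
m=((a.min(2)>200)).astype(np.uint8); m[:135]=0;m[235:]=0;m[:,:270]=0;m[:,370:]=0
cs,_=cv2.findContours(m,cv2.RETR_EXTERNAL,cv2.CHAIN_APPROX_NONE);c=max(cs,key=cv2.contourArea)
h=cv2.convexHull(c)[:,0];P=np.array([ray(w,*p,62.5)[:2] for p in h.astype(float)])
from scipy.optimize import least_squares
o=least_squares(lambda q:np.hypot(*(P-q[:2]).T)-q[2],[547,-178,40],loss='soft_l1').x;print('scale',o)
for p in [(290,103),(208,122),(143,175),(105,246),(101,327),(131,401),(189,455),(262,497),(343,490)]:
    q=f(*p,62.5)[:2]-o[:2];print(p,np.degrees(np.arctan2(-q[1],q[0]))%360,np.hypot(*q))
A=f(300,505,112);B=f(298,362,112);print(A,B,np.degrees(np.arctan2(-(A-B)[1],(A-B)[0])))
q=A[:2]-o[:2];print(np.degrees(np.arctan2(-q[1],q[0])),np.hypot(*q))
E
```

```text
scale [ 546.4356996  -176.73453794   46.11253042]
(290, 103) 275.54168123727675 36.8044572004775
(208, 122) 251.10896858668434 37.021570807606935
(143, 175) 226.53026233031645 36.88979484707936
(105, 246) 202.63348288116475 37.319879253772044
(101, 327) 178.37362132140586 37.55811747790802
(131, 401) 154.33155216625158 37.666327375959945
(189, 455) 130.34152689612506 37.44372601256416
(262, 497) 105.93339987326291 40.42003277303307
(343, 490) 82.83591230188799 39.67209988082227
[ 543.92770037 -201.72870559  112.        ] [ 546.48536834 -177.411194    112.        ] 96.00418190486884
95.73007183078224 25.119683051557814
```

>>> drive_tool:
  moves:
    - [[4,5,-15],1]
    - [[4,5,-40],1]
    - [[4,5,-65],1]
    - [[4,5,-90],1]
    - [[4,5,-115],1]
    - [[4,5,-135],1]
    - [[4,5,-148],1]
    - [[4,5,-152],1]
  fingers: 50

```text
time: 2.15
tool_pos: [545.0, -176.4, 98.6]
tcp_rot: [-179.8, -0.1, 83.9]
ft_force: [-0.4, -0.8, 0.6]
finger_gap: 50.3
```

```bash
python3 - <<'E'
from h import *
w=snap('wrist','w2')
a=r.sense();print(a['time'],a['tool_pos'],a['tcp_rot'],a['ft_force'],a['finger_gap'])
E
```

```text
2.2 [ 545.51524111 -176.40316541   99.32207583] [-1.79821591e+02 -4.60596912e-02  8.39687987e+01] [-0.45166727 -0.31779434 -1.30439178] 49.96027010368826
```

View pics/w2.png

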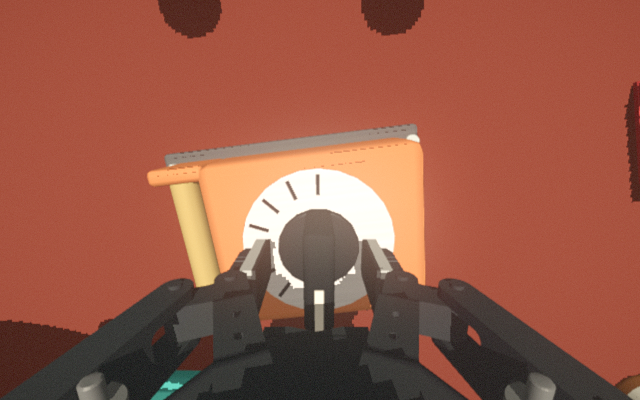

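The wrist view shows the bar at column 319, roughly centred between the pads (about 268 and 366). Closing on it.

>>> drive_tool:
  moves:
    - [[0,0,1],0]
    - [[0,0,1],0]
    - [[0,0,1],0]
    - [[0,0,1],0]
    - [[0,0,1],0]
    - [[0,0,1],0]
    - [[0,0,1],0]
    - [[0,0,1],0]
  fingers: 8
  squeeze: 60

```text
time: 2.87
tool_pos: [546.7, -176.5, 104.5]
tcp_rot: [-180.0, 0.1, 84.1]
ft_force: [-11.9, 0.3, 12.0]
finger_gap: 12.8
```

```bash
python3 - <<'E'
from h import *
a=r.sense();print(a['time'],a['tool_pos'],a['tcp_rot'],a['ft_force'],a['wrist_torque'],a['finger_gap'])
E
```

```text
2.8667 [ 546.71377314 -176.45391256  104.52855305] [-1.79957400e+02  5.93058244e-02  8.40704415e+01] [-11.89279311   0.30513594  11.99759159] [ 0.10298708  1.81655685 -0.03025334] 12.843973256929916
```

>>> drive_tool:
  moves:
    - [[-1,0,2],0]
    - [[-1,0,2],-3]
    - [[-1,0,2],-8]
    - [[-1,0,2],-13]
    - [[-1,0,2],-18]
    - [[-1,0,2],-23]
    - [[-1,0,2],-24]
    - [[-1,0,2],-24]

```text
time: 3.53
tool_pos: [546.7, -176.5, 104.7]
tcp_rot: [179.9, 0.0, 60.1]
ft_force: [2.2, -4.7, -6.6]
finger_gap: 13.0
```

```bash
python3 - <<'E'
from h import *
a=r.sense();print(a['time'],a['tool_pos'],a['tcp_rot'],a['ft_force'],a['wrist_torque'],a['finger_gap'])
snap('wrist','w3')
E
```

```text
3.5333 [ 546.66960863 -176.49103178  104.69488284] [1.79901296e+02 1.58287334e-02 6.01249223e+01] [ 2.2349893  -4.67475187 -6.62036077] [-0.85636405 -0.68830352 -0.01382378] 13.047564343218223
```

View pics/w3.png

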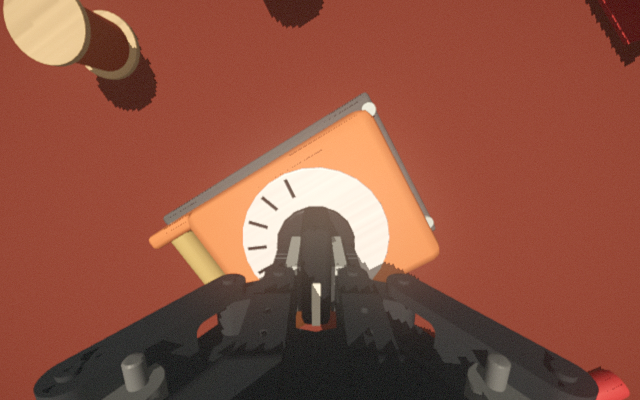

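The bar turned with the gripper: its white line is still at column 317, and the z torque is about 0, so it sits in a notch one click on. Two more clicks.

>>> drive_tool:
  moves:
    - [[0,0,0],-4]
    - [[0,0,0],-9]
    - [[0,0,0],-14]
    - [[0,0,0],-19]
    - [[0,0,0],-24]
    - [[0,0,0],-29]
    - [[0,0,0],-34]
    - [[0,0,0],-39]

```text
time: 4.25
tool_pos: [546.8, -176.8, 104.7]
tcp_rot: [179.9, -0.1, 21.0]
ft_force: [4.2, -6.0, -7.5]
finger_gap: 13.0
```

>>> drive_tool:
  moves:
    - [[0,0,0],-4]
    - [[0,0,0],-8]
    - [[0,0,0],-9]
    - [[0,0,0],-9]
    - [[0,0,0],-9]
    - [[0,0,0],-9]
    - [[0,0,0],-9]
    - [[0,0,0],-9]

```text
time: 4.92
tool_pos: [546.8, -176.9, 104.7]
tcp_rot: [179.9, -0.1, 12.2]
ft_force: [4.3, -6.3, -8.4]
finger_gap: 12.8
```

```bash
python3 - <<'E'
from h import *
a=r.sense();print(a['time'],a['tool_pos'],a['tcp_rot'],a['ft_force'],a['wrist_torque'],a['finger_gap'])
snap('wrist','w4')
E
```

```text
4.9167 [ 546.84042757 -176.94564444  104.70552983] [ 1.79876069e+02 -7.80416908e-02  1.22314598e+01] [ 4.25579682 -6.3476337  -8.4218202 ] [-1.22201519 -0.75548713 -0.00152596] 12.827884317317094
```

View pics/w4.png

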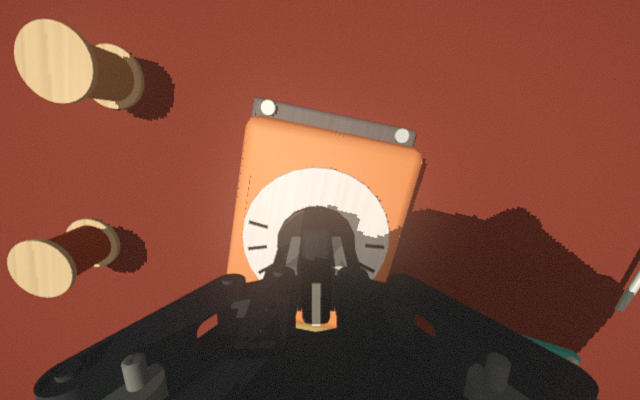

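The white line at column 316 is still aligned with the jaws after 72°. Releasing and rising.

>>> drive_tool:
  moves:
    - [[0,0,0],0]
    - [[0,0,0],0]
    - [[0,0,0],0]
    - [[0,0,0],0]
    - [[0,0,0],0]
    - [[0,0,5],0]
    - [[0,0,15],0]
    - [[0,0,30],0]
  fingers: 50

```text
time: 5.63
tool_pos: [545.3, -175.5, 133.9]
tcp_rot: [-179.9, 0.1, 12.1]
ft_force: [0.6, 1.6, -0.5]
finger_gap: 50.0
```

>>> drive_tool:
  moves:
    - [[0,0,25],0]
    - [[0,0,50],0]
    - [[0,0,75],0]
    - [[0,0,100],0]
    - [[0,0,115],0]
    - [[0,0,120],0]
    - [[0,0,120],0]
    - [[0,0,120],0]

```text
time: 6.3
tool_pos: [546.0, -175.9, 254.0]
tcp_rot: [-180.0, 0.0, 12.1]
ft_force: [-0.4, -0.8, 0.9]
finger_gap: 50.3
```

```bash
python3 - <<'E'
from h import *
a=r.sense();print(a['time'],a['tool_pos'],a['tcp_rot'],a['ft_force'],a['finger_gap'])
snap('wrist','w5');snap('top','t5')
E
```

```text
6.3 [ 546.0131515  -175.85237747  253.9595961 ] [-1.79994322e+02  8.18895675e-03  1.20771292e+01] [-0.39837763 -0.83557726  0.876566  ] 50.26020583324278
```

View pics/w5.png

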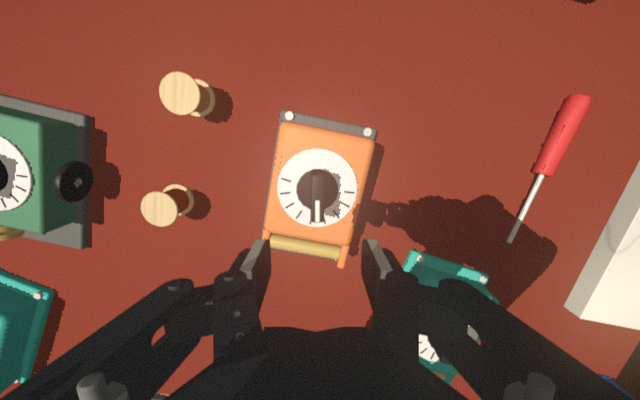

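```bash
python3 - <<'E'
import cv2
a=cv2.imread('pics/w5.png')[138:238,267:367]
cv2.imwrite('pics/w5c.png',cv2.resize(a,(600,600),interpolation=cv2.INTER_CUBIC))
E
```

```text
(no output)
```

View pics/w5c.png

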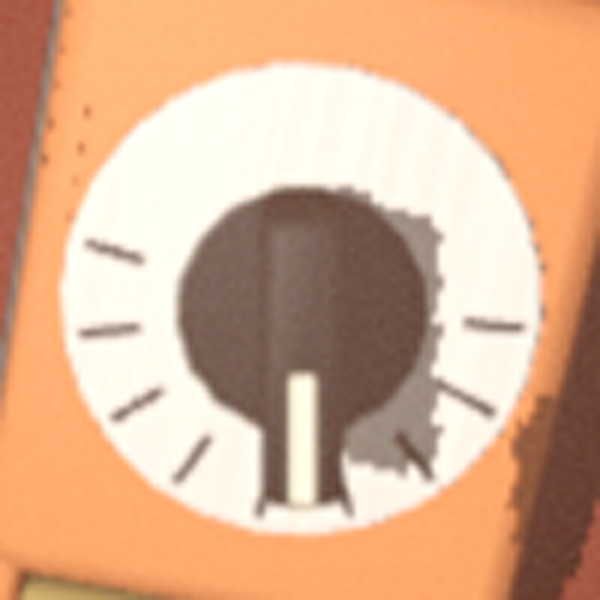

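```bash
python3 - <<'E'
from h import *
w=snap('wrist','w6')
d=np.abs(w['pixels'].astype(int)-pickle.load(open('pics/w5.pkl','rb'))['pixels'])[138:238,267:367];print('change',d.max(),d.mean())
f=lambda x,y,z:ray(w,267+(x+.5)/6-.5,138+(y+.5)/6-.5,z)
A=f(302,505,112);B=f(302,373,112);q=A-B
ang=np.degrees(np.arctan2(-q[1],q[0]));print(A,B,ang)
print('tip disp',np.hypot(*(A-[543.93,-201.73,112])[:2]))
c=np.array([546.4,-177])
for p in [(115,252),(110,330),(137,404),(193,460),(262,505),(345,500),(413,456),(466,398),(494,326)]:
    q=f(*p,62.5)[:2]-c;print(p,np.degrees(np.arctan2(-q[1],q[0]))%360)
E
```

```text
change 93 5.7308
[ 522.88159662 -181.04327853  112.        ] [ 545.10172624 -176.23779218  112.        ] 167.7967378032831
tip disp 29.512297942786358
(115, 252) 272.79834944264894
(110, 330) 249.62451304412923
(137, 404) 226.33056458804782
(193, 460) 203.00046199317407
(262, 505) 179.95326592398834
(345, 500) 157.03905727502004
(413, 456) 133.70920772005996
(466, 398) 109.38485181456231
(494, 326) 85.23594814239142
```

View pics/t5.png

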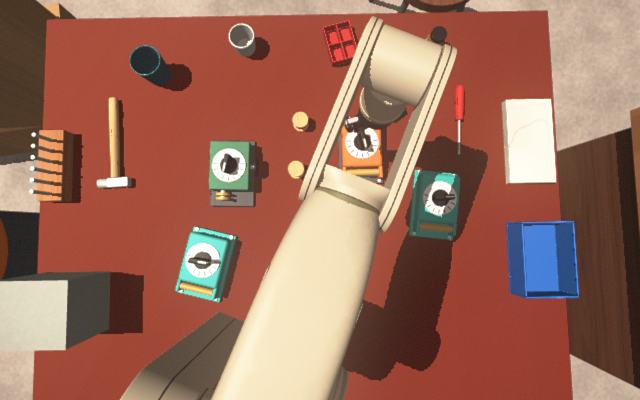

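```bash
python3 - <<'E'
from h import *
a=snap('wrist','w7')['pixels'].astype(int);b=snap('wrist','w8')['pixels'].astype(int)
print(np.abs(a-b)[138:238,267:367].mean(), r.sense()['time'])
for n in('w5','w8'):
    s=pickle.load(open(f'pics/{n}.pkl','rb'));g=cv2.cvtColor(s['pixels'],cv2.COLOR_RGB2GRAY)[195:225,305:332]
    m=(g>180).astype(np.uint8);m[:8]=m[:8];y,x=np.nonzero(m[5:22,8:20]);print(n,x.mean(),y.mean())
print(r.hand_in())
E
```

```text
1.65 6.55
w5 4.244186046511628 8.430232558139535
w8 4.926829268292683 7.975609756097561
the job is handed in; nothing more can be done
None
```

I turned the orange splitter's dial three clicks clockwise, let go, raised the gripper about 150 mm clear, and handed the job in at about 6.6 s.

- **Turn:** the pointer's clockwise angle went from 95.9° to 167.8°, a turn of about 72°. The pointer end moved 29.5 mm, inside the 25.8–32.8 mm window.
- **At rest:** the twisting torque at the wrist was about zero before release, and the dial stayed put when the fingers opened. Wrist pictures taken just before hand-in still shifted by up to about 0.7 px. I put that down to the camera settling after the lift, but did not confirm it.
- **Creaser and look-alikes:** the arm never went near the green creaser's dial or the turquoise machines. They look unchanged in the last overhead view, which I only judged by eye.
- **One disagreement:** the pointer appears about half a notch between the ticks, both before (ticks 1 and 2) and after (ticks 4 and 5). I therefore counted the clicks from the starting angle, not from the ticks. I did not read the dial's joint value.

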